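# Tighten the nut down in the book carousel's centre tube

### The job

The centre tube of this book carousel has worked loose on its base. Take the bigger T-handled socket wrench from the wooden tool block, ease it down the tube and, without pressing hard, feel its socket onto the nut at the bottom, then turn the nut clockwise until it comes fully home against its washer and stops: snug, not forced past its stop. Then draw the wrench out, stand it gently back in a free hole of the tool block, and leave everything else where it is.

Things in the scene. Friction and masses are not known exactly. Their poses are not given: they have to be found in the camera images.
- carousel: foot of a revolving book stand, fixed to the table: round grey base 280 mm across and 18 mm thick, with a bare steel centre tube upright in its middle (60 mm outside, 48 mm bore). Origin on the tube's axis at the table surface, z up
- tube_mouth (a point): centre of the open top of the centre tube, 140 mm above the table; the bore is 48 mm wide with a 4 mm wide, 6 mm deep lead-in at the rim, and runs down to the nut
- nut_top (a point): centre of the top of the steel hexagon nut at the bottom of the bore, on its axis, 38 mm above the table (102 mm below the mouth): 30 mm across flats, 18 mm high, top 3 mm stepped in to 27 mm; the 20 mm stud stands 5 mm out of it. This point does not turn with the nut: how the flats lie must be felt
- nut_feed (a joint): how far the nut has been screwed down (m), right-hand thread, 2 mm a turn; 0.509 mm when fully home. It starts 0.55 to 1.6 rad short of that and runs with a drag of about 0.2 N m; at home it meets a spring washer, which stiffens by about 6 N m per rad. Too small a travel to be read through the noise
- wrench_grip (a point): the bigger T-handled socket wrench, 480 g, loose, standing upright in a hole of the tool block, in either end hole: this point is the centre of its black plastic T handle, a flat-sided bar 100 mm long (along its x axis), 18 mm thick (y) and 24 mm high, with a 14 mm steel shaft going down from its middle. The wrench's z axis points from socket to handle
- wrench: the same wrench; origin at the centre of the socket's open lower end, 170 mm below the handle's centre (z up the shaft, x along the T handle)
- wrench_mouth (a point): centre of the wrench's socket mouth, at its lowest end: socket 45 mm outside and 45 mm long, with a hexagon hole 32 mm across flats and 32 mm deep, bevelled to 36 mm at its mouth (so about 7 degrees of play either way on the nut). The T handle (x axis) points square to two of the hexagon's flats
- tool_block: wooden tool block, 80 x 250 x 90 mm, fixed to the table, with three round holes in a row along its y axis. Origin under its centre, on the table
- block_hole0 (a point): mouth centre of one end hole of the block, 90 mm above the table; each hole is 50 mm wide and 80 mm deep with a 3 mm chamfer, so that a wrench stands in it with its socket 10 mm above the table
- block_hole1 (a point): mouth centre of the middle hole, which is empty at the start; same size
- block_hole2 (a point): mouth centre of the other end hole; same size
- slim_wrench: a slimmer T-handled wrench standing in the other end hole of the block (handle 75 x 16 x 20 mm, its centre 125 mm above this origin at the foot): too small for this nut, leave it
- thrust_ring: brass ring, 48 mm wide, 6 mm thick, lying on the carousel's base: leave it
- book_a: closed book 150 x 215 x 28 mm lying flat: leave it
- book_b: closed book 130 x 200 x 22 mm lying flat: leave it
- bookend: bent sheet-steel bookend, 100 x 90 mm foot, 130 mm high: leave it
- date_stamp: wooden hand stamp, 40 mm wide, 74 mm high: leave it
- glue: white glue bottle, 48 mm wide, 120 mm high: leave it
- pencil_mug: white mug, 76 mm wide, 90 mm high: leave it

How it is judged:
By the outcome, as a careful person would: the job done as asked, in the order asked, and still so for the second after the job is handed in, with the robot touching nothing.
It also fails if it takes over 69 s, if anything falls off the work surface, if the arm or the gripper's body presses on something with over 40 N, if the wrist force passes 120 N, or if a joint passes its speed limit or range.

### The arm

A 6-joint arm with a two-finger parallel gripper is mounted at the origin on the work surface. World frame = base frame: x ahead of the robot, y to its left, z up, the work surface at z = 0. Lengths are in mm, angles in rad, forces in N, time in s.
With the tool pointing down it reaches from about 350 to 775 mm from the base axis. Payload 7.3 kg.
Tool frame: the origin (TCP) lies at the very end of the fingers, on their centre line; the grasp point (between the pads) lies 19 mm behind it; z points along the fingers, y is the line along which they close (so a half turn about z gives the same grasp; the last joint's range is limited). The gripper opens to 92 mm and grips with 3 to 60 N. Pads are 19 mm wide; open, the fingers measure 130 mm over their backs; the gripper's body (75 mm by 190 mm) begins 47 mm behind the grasp point.
Start: joints at [-1.276, 0.342, 1.524, -0, 1.275, -0.146], TCP at [224.023, -474.828, 199.941] pointing down, gripper open.
Joint ranges: [-2.53, 2.53], [-0.77, 2.02], [0.04, 2.7], [-1, 4.14], [0.28, 2.66], [-3.11, 3.11]. Speed limits (rad/s): [2.57, 2.57, 3.14, 3.14, 3.14, 3.14].

### API

Orientations are given as [roll, pitch, yaw] about the fixed x, y, z axes, in that order (R = Rz(yaw) Ry(pitch) Rx(roll)).
In Python, from plant import * gives the robot as it stands.
- The arm moves only by the tool arm_command, never from a script. Its arguments are lists of equal length, an entry for each row: "gripper": the finger opening in mm, from 0 to 91.8; "dp": the shift along the tool's x, y, z in units of 25 mm (1.0 is 25 mm), a list of three; "twist": the turn about the tool's z in units of 5 degrees (1.0 is 5 degrees). A call has exactly 5 rows; each row shifts and turns the commanded pose from where the row before left it, along the tool's axes as they then stand; what a row does not reach is not made up. A row lasts 1/8 s, in which the tool goes at most 62.5 mm and 10.7 degrees, less where a joint would pass 70% of its speed; a pose out of reach is approached as far as the arm can. A call is refused whole if a number of a shift passes 1 or a number of a turn 1, either way. A call with a gripper value outside its range is refused whole. The fingers move at their own pace and stop on an object; the grip force is fixed at half the most. Time passes only in rows, so rows that do not move let the fingers close, or fill a call up. It gives the time, the measured TCP pose, the force, the opening and the grip force at its end, in the units of the state.
- get_obs(): the state, without advancing time (a new reading comes with each control period).
- capture(name): name is "side" or "top"; returns the picture (384x512x3 uint8, red, green, blue); there is no depth.
- get_calibration(name): a dict with "mtx" (3x3 intrinsics, pixels), "dist_coeffs" ([k1, k2, p1, p2, k3] as OpenCV has them; the pictures are not rectified), "position" and "attitude" of the camera in the world. Camera axes: x right, y down, z forward; pixel columns grow to the right and rows downward; lengths in mm; the calibration is good to about 2 mm. A picture is of the moment at which its call begins. get_calibration takes no time and is no camera call.
- close_job(): hands the job in; it is judged then, once.
The state is a dict: "time": time; "joint_positions": joint angles; "dq": joint speeds; "tau": joint torques, N m; "tool_pos": TCP position; "tcp_rot": TCP orientation; "contact_force": force on the tool from outside, world axes, zero at the start; "moment": the same for the moment, N m; "grip_width": finger opening in mm; "finger_force": force on a finger pad.
Only numpy, scipy, OpenCV 4.12 (cv2) and the standard library are available. Lean on these libraries where they do the work, as an engineer would, in place of code of your own. Each camera call takes 0.05 s, during which the arm holds its last target. There are 200 camera calls.

## Working session

There is one attempt and no reset: what is moved stays moved. The work goes in short steps, Python scripts to look and compute and a tool call to move; the robot and the scene stay as the last step left them, time stands still between calls to the robot, and variables do not carry over. Pictures are saved under pics/ and viewed, at most 10 in all, crops included, and the job is handed in when it is done.

Besides the shell and the picture viewer there is one more tool, called after "Emit:" as name(argument=value, ...) on one line, values as JSON. arm_command: Moves the arm, as the interface text tells. Its arguments: {"type":"object","properties":{"gripper":{"type":"array"},"dp":{"type":"array"},"twist":{"type":"array"}},"required":["gripper","dp","twist"]}

```bash
mkdir -p pics; cat > h.py <<'E'
from plant import *
import numpy as np, cv2
from scipy.spatial.transform import Rotation as R
def cam(n):
    c=get_calibration(n); return c
def snap(n,f):
    im=capture(n); cv2.imwrite('pics/'+f,im[:,:,::-1]); return im
E
python3 - <<'E'
from h import *
for n in('side','top'):
    snap(n,n+'0.png'); print(get_calibration(n))
print(get_obs())
a=cv2.imread('pics/side0.png');b=cv2.imread('pics/top0.png')
E
```

```text
{'mtx': array([[476.19459941,   0.        , 245.82383408],
       [  0.        , 476.19459941, 194.62671491],
       [  0.        ,   0.        ,   1.        ]]), 'dist_coeffs': array([0.05871245, 0.        , 0.        , 0.        , 0.        ]), 'position': array([-126.78762023, 1269.60904871, 1095.49691684]), 'attitude': array([-2.16335235,  0.00839004, -2.64122004])}
{'mtx': array([[386.65127331,   0.        , 251.48972891],
       [  0.        , 386.65127331, 189.82834018],
       [  0.        ,   0.        ,   1.        ]]), 'dist_coeffs': array([-0.12181981,  0.        ,  0.        ,  0.        ,  0.        ]), 'position': array([ 487.15503941,   36.42634585, 1571.80631149]), 'attitude': array([-3.07880442, -0.01869621, -1.55388106])}
{'time': 0.1, 'joint_positions': array([-1.27597648e+00,  3.42667551e-01,  1.52493115e+00, -1.07459868e-06,
        1.27540030e+00, -1.45967161e-01]), 'dq': array([ 0.00143897, -0.00205193, -0.00153898,  0.00030187,  0.0001234 ,
       -0.00052364]), 'tau': array([ 9.10475337e-04, -4.32005560e+01, -2.44693834e+01,  7.18331407e-02,
        5.25691453e-02, -3.93455525e-05]), 'tool_pos': array([ 223.9083201 , -474.40973874,  199.30358922]), 'tcp_rot': array([-3.14020111e+00, -2.03535470e-04,  4.40787179e-01]), 'contact_force': array([-0.59240336, -0.02099178, -0.40234236]), 'moment': array([-0.04399114,  0.01574184, -0.02642854]), 'finger_force': 0.0, 'grip_width': 91.99921766693807}
```

View pics/side0.png

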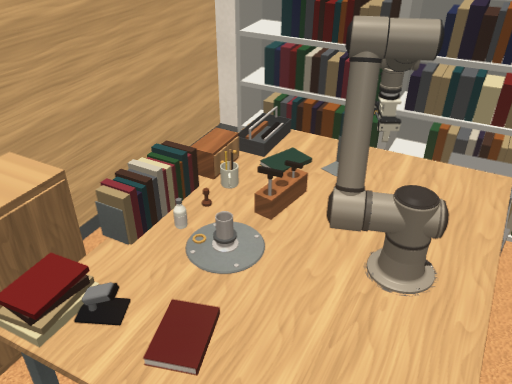

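View pics/top0.png

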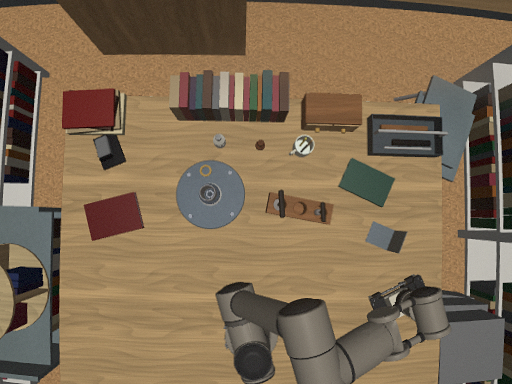

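The side view shows the carousel tube at about (223,228) and the block at (282,192), with a handle at each end. In the top view the tube is at (209,194). The bigger handle is at (281,203) and the slim one at (322,211). I'll enlarge both.

```bash
python3 - <<'E'
import cv2,numpy as np
t=cv2.imread('pics/top0.png');s=cv2.imread('pics/side0.png')
# top crop x180..340,y165..225 (x5) ; side crop x200..320,y150..260
a=cv2.resize(t[170:228,180:340],None,fx=5,fy=5,interpolation=cv2.INTER_CUBIC) #800x290
b=cv2.resize(s[155:255,200:320],None,fx=3,fy=3,interpolation=cv2.INTER_CUBIC)#360x300
c=np.zeros((600,800,3),np.uint8);c[:290]=a;c[295:595,:360]=b
d=cv2.resize(s[155:200,255:318],None,fx=6.6,fy=6.6,interpolation=cv2.INTER_CUBIC);print(d.shape)
c[295:295+d.shape[0],370:370+d.shape[1]]=d
cv2.imwrite('pics/crop0.png',c)
E
```

```text
(297, 416, 3)
```

View pics/crop0.png

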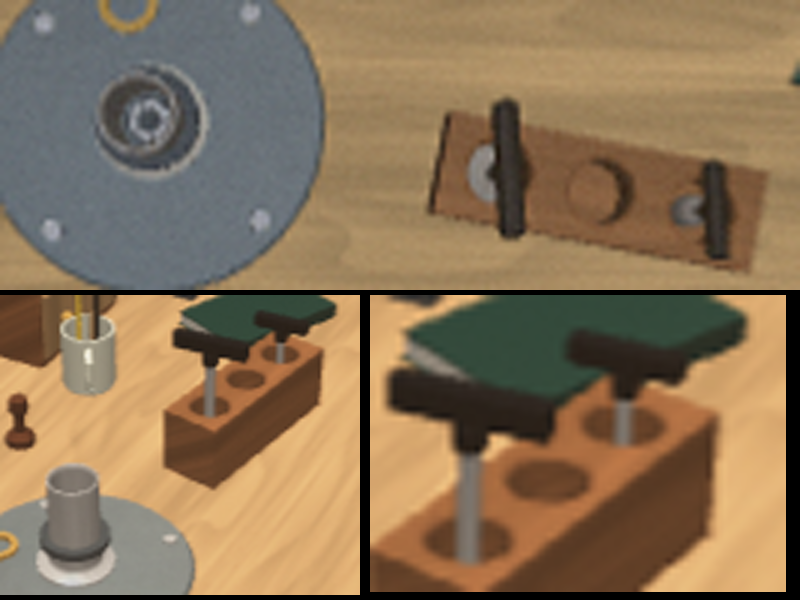

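```bash
cat >> h.py <<'E'
def PM(n):
    c=get_calibration(n); Rm=R.from_euler('xyz',c['attitude']).as_matrix()
    return c,Rm
def tri(pt,ps):
    A=[];B=[]
    for n,p in (('top',pt),('side',ps)):
        c,Rm=PM(n); u=cv2.undistortPoints(np.array([[p]],float),c['mtx'],c['dist_coeffs'])[0,0]
        d=Rm@[u[0],u[1],1]; d/=np.linalg.norm(d); M=np.eye(3)-np.outer(d,d); A.append(M);B.append(M@c['position'])
    A=np.vstack(A);B=np.hstack(B); x=np.linalg.lstsq(A,B,rcond=None)[0]
    return x.round(1),np.linalg.norm(A@x-B).round(1)
def atz(n,p,z):
    c,Rm=PM(n); u=cv2.undistortPoints(np.array([[p]],float),c['mtx'],c['dist_coeffs'])[0,0]
    d=Rm@[u[0],u[1],1]; return (c['position']+d*(z-c['position'][2])/d[2]).round(1)
E
python3 - <<'E'
from h import *
T=lambda x,y:(180+(x+.5)/5-.5,170+(y+.5)/5-.5)
S=lambda x,y:(255+(x-370+.5)/6.6-.5,155+(y-295+.5)/6.6-.5)
S3=lambda x,y:(200+(x+.5)/3-.5,155+(y-295+.5)/3-.5)
print('tube',tri(T(140,115),S3(72.5,481)),atz('top',T(140,115),140),atz('side',S3(72.5,481),140))
print('handle',tri(T(509,168),S(471,404)),atz('top',T(509,168),190),atz('side',S(471,404),180))
print('hole1',tri(T(598,190),S(547,481)),atz('top',T(598,190),90),atz('side',S(547,481),90))
a=atz('top',T(507,102),190);b=atz('top',T(511,236),190);print(a,b,np.degrees(np.arctan2(*(a-b)[1::-1])))
# block top corners
for p in((447,113),(768,172),(752,270),(431,211)):print(atz('top',T(*p),90))
E
```

```text
tube (array([565.2, 174.4, 135.9]), np.float64(0.9)) [564.4 173.7 140. ] [562.8 179.3 140. ]
handle (array([528.2, -97. , 181.1]), np.float64(0.8)) [528.4 -95.9 190. ] [528.5 -98.9 180. ]
hole1 (array([ 514.8, -174.8,   90. ]), np.float64(1.3)) [ 515.6 -174.4   90. ] [ 513.9 -175.2   90. ]
[575.8 -93.9 190. ] [479.8 -98.  190. ] 2.4455210943254038
[572.9 -57.2  90. ]
[ 531.6 -306.8   90. ]
[ 455.8 -294.8   90. ]
[497.4 -46.   90. ]
```

```bash
cat >> h.py <<'E'
def plan(tgt,yaw,nrow,nturn=None,cur=None):
    o=get_obs() if cur is None else None
    p=np.array(o['tool_pos'] if o else cur[:3],float); y=np.degrees(o['tcp_rot'][2]) if o else cur[3]
    dp=(np.array(tgt)-p)/nrow; nt=nturn or nrow; dy=((yaw-y+180)%360-180)/nt
    for i in range(nrow):
        M=R.from_euler('xyz',[np.pi,0,np.radians(y)]).as_matrix(); v=M.T@dp/25; t=-dy/5 if i<nt else 0
        print(i,v.round(2).tolist(),round(t,2)); y-= -dy if i<nt else 0
def st():
    o=get_obs(); print('t%.2f'%o['time'],o['tool_pos'].round(1),'yaw %.1f'%np.degrees(o['tcp_rot'][2]),'F',o['contact_force'].round(1),'M',o['moment'].round(2),'w %.1f f %.1f'%(o['grip_width'],o['finger_force']),'q6 %.2f'%o['joint_positions'][5])
E
python3 -c "
from h import *
plan([528.3,-97.2,225],2.4,20,5)"
```

```text
0 [0.87, -0.42, -0.05] 0.91
1 [0.84, -0.49, -0.05] 0.91
2 [0.79, -0.56, -0.05] 0.91
3 [0.75, -0.62, -0.05] 0.91
4 [0.7, -0.67, -0.05] 0.91
5 [0.64, -0.73, -0.05] 0
6 [0.64, -0.73, -0.05] 0
7 [0.64, -0.73, -0.05] 0
8 [0.64, -0.73, -0.05] 0
9 [0.64, -0.73, -0.05] 0
10 [0.64, -0.73, -0.05] 0
11 [0.64, -0.73, -0.05] 0
12 [0.64, -0.73, -0.05] 0
13 [0.64, -0.73, -0.05] 0
14 [0.64, -0.73, -0.05] 0
15 [0.64, -0.73, -0.05] 0
16 [0.64, -0.73, -0.05] 0
17 [0.64, -0.73, -0.05] 0
18 [0.64, -0.73, -0.05] 0
19 [0.64, -0.73, -0.05] 0
```

Emit:
arm_command(gripper=[60,60,60,60,60], dp=[[0.87,-0.42,-0.05],[0.84,-0.49,-0.05],[0.79,-0.56,-0.05],[0.75,-0.62,-0.05],[0.7,-0.67,-0.05]], twist=[0.91,0.91,0.91,0.91,0.91])

```text
time: 0.72
tool_pos: [300.5, -379.6, 205.9]
tcp_rot: [-3.141, 0.0, 0.041]
contact_force: [-0.1, 0.2, -0.2]
grip_width: 60.2
finger_force: 0.0
```

Emit:
arm_command(gripper=[60,60,60,60,60], dp=[[0.64,-0.73,-0.05],[0.64,-0.73,-0.05],[0.64,-0.73,-0.05],[0.64,-0.73,-0.05],[0.64,-0.73,-0.05]], twist=[0,0,0,0,0])

```text
time: 1.35
tool_pos: [376.4, -285.0, 212.1]
tcp_rot: [-3.141, 0.0, 0.044]
contact_force: [0.1, -0.6, 0.2]
grip_width: 59.9
finger_force: 0.0
```

Emit:
arm_command(gripper=[60,60,60,60,60], dp=[[0.64,-0.73,-0.05],[0.64,-0.73,-0.05],[0.64,-0.73,-0.05],[0.64,-0.73,-0.05],[0.64,-0.73,-0.05]], twist=[0,0,0,0,0])

```text
time: 1.98
tool_pos: [452.3, -190.4, 218.4]
tcp_rot: [-3.141, 0.001, 0.044]
contact_force: [1.1, -0.2, 0.5]
grip_width: 59.5
finger_force: 0.0
```

Emit:
arm_command(gripper=[60,60,60,60,60], dp=[[0.64,-0.73,-0.05],[0.64,-0.73,-0.05],[0.64,-0.73,-0.05],[0.64,-0.73,-0.05],[0.64,-0.73,-0.05]], twist=[0,0,0,0,0])

```text
time: 2.6
tool_pos: [528.2, -95.8, 224.5]
tcp_rot: [-3.141, 0.001, 0.044]
contact_force: [-0.3, 0.1, -0.3]
grip_width: 59.7
finger_force: 0.0
```

```bash
python3 - <<'E'
from h import *
st(); plan([528.3,-97.2,161],2.4,5)
t=snap('top','t1.png');s=snap('side','s1.png')
a=cv2.resize(cv2.imread('pics/t1.png')[165:235,240:345],None,fx=5,fy=5,interpolation=cv2.INTER_CUBIC)[:,:400]
b=cv2.resize(cv2.imread('pics/s1.png')[130:220,240:320],None,fx=5,fy=5,interpolation=cv2.INTER_CUBIC)
c=np.zeros((450,800,3),np.uint8);c[:a.shape[0],:400]=a;c[:450,400:]=b
cv2.imwrite('pics/c1.png',c)
E
```

```text
t2.60 [528.2 -95.8 224.5] yaw 2.5 F [-0.3  0.1 -0.3] M [0.05 0.02 0.  ] w 59.7 f 0.0 q6 1.20
0 [0.0, 0.01, 0.51] 0.0
1 [0.0, 0.01, 0.51] 0.0
2 [0.0, 0.01, 0.51] 0.0
3 [0.0, 0.01, 0.51] 0.0
4 [0.0, 0.01, 0.51] 0.0
```

View pics/c1.png

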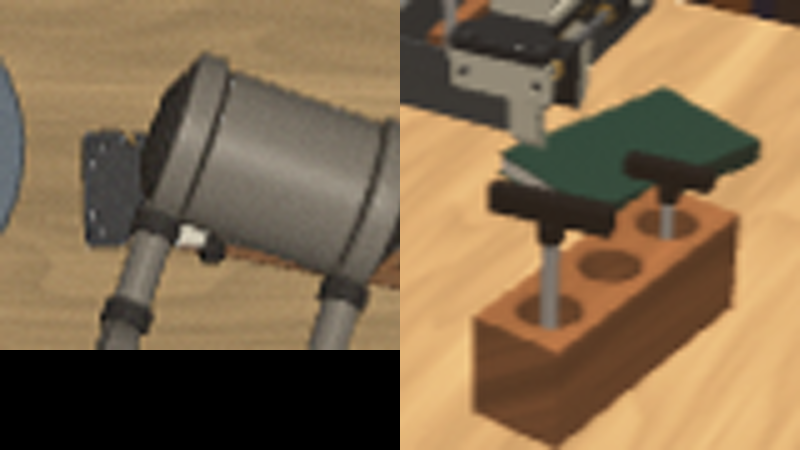

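The gripper is above the big handle, with the near fingertip at about (530,140) in the right half of the crop and the handle at (552,205). I'll descend and grasp.

Emit:
arm_command(gripper=[60,60,60,60,60], dp=[[0,0.02,0.5],[0,0.02,0.5],[0,0.02,0.5],[0,0,0.5],[0,0,0.54]], twist=[0,0,0,0,0])

```text
time: 3.32
tool_pos: [527.9, -98.2, 160.5]
tcp_rot: [3.142, 0.0, 0.043]
contact_force: [-0.5, 0.4, -0.1]
grip_width: 60.1
finger_force: 0.0
```

Emit:
arm_command(gripper=[10,10,10,10,10], dp=[[0,0,0],[0,0,0],[0,0,0],[0,0,0],[0,0,0]], twist=[0,0,0,0,0])

```text
time: 3.95
tool_pos: [528.2, -98.0, 161.7]
tcp_rot: [3.141, -0.001, 0.044]
contact_force: [0.7, 0.3, 1.1]
grip_width: 17.0
finger_force: 29.9
```

```bash
python3 -c "
from h import *
st()"
```

```text
t3.95 [528.2 -98.  161.7] yaw 2.5 F [0.7 0.3 1.1] M [ 0.14  0.03 -0.06] w 17.0 f 29.9 q6 1.20
```

Emit:
arm_command(gripper=[10,10,10,10,10], dp=[[0,0,-0.3],[0,0,-0.6],[0,0,-0.7],[0,0,-0.7],[0,0,-0.7]], twist=[0,0,-0.5,-0.8,-0.8])

```text
time: 4.58
tool_pos: [527.9, -98.0, 237.7]
tcp_rot: [3.141, -0.0, 0.229]
contact_force: [-0.1, -0.0, -5.0]
grip_width: 17.0
finger_force: 29.9
```

Emit:
arm_command(gripper=[10,10,10,10,10], dp=[[0,0,-0.7],[0,0,-0.7],[0,0,-0.7],[0,0,-0.7],[0,0,-0.6]], twist=[-1,-1,-1,-1,-1])

```text
time: 5.2
tool_pos: [527.9, -97.9, 322.8]
tcp_rot: [3.141, -0.0, 0.666]
contact_force: [-0.6, -1.1, -5.8]
grip_width: 16.7
finger_force: 29.9
```

```bash
python3 -c "
from h import *
st(); plan([564,175.5,320],100,15)"
```

```text
t5.20 [527.9 -97.9 322.8] yaw 38.2 F [-0.6 -1.1 -5.8] M [-0.01 -0.   -0.01] w 16.7 f 29.9 q6 0.58
0 [0.53, -0.51, 0.01] -0.82
1 [0.56, -0.47, 0.01] -0.82
2 [0.59, -0.43, 0.01] -0.82
3 [0.62, -0.39, 0.01] -0.82
4 [0.65, -0.34, 0.01] -0.82
5 [0.67, -0.3, 0.01] -0.82
6 [0.69, -0.25, 0.01] -0.82
7 [0.71, -0.2, 0.01] -0.82
8 [0.72, -0.14, 0.01] -0.82
9 [0.73, -0.09, 0.01] -0.82
10 [0.73, -0.04, 0.01] -0.82
11 [0.74, 0.01, 0.01] -0.82
12 [0.73, 0.07, 0.01] -0.82
13 [0.73, 0.12, 0.01] -0.82
14 [0.72, 0.17, 0.01] -0.82
```

Emit:
arm_command(gripper=[10,10,10,10,10], dp=[[0.53,-0.51,0],[0.56,-0.47,0],[0.59,-0.43,0],[0.62,-0.39,0],[0.65,-0.34,0]], twist=[-0.82,-0.82,-0.82,-0.82,-0.82])

```text
time: 5.82
tool_pos: [540.6, -5.7, 321.2]
tcp_rot: [-3.141, 0.0, 1.026]
contact_force: [-0.9, 0.6, -5.3]
grip_width: 17.4
finger_force: 29.9
```

Emit:
arm_command(gripper=[10,10,10,10,10], dp=[[0.67,-0.3,0],[0.69,-0.25,0],[0.71,-0.2,0],[0.72,-0.14,0],[0.73,-0.09,0]], twist=[-0.82,-0.82,-0.82,-0.82,-0.82])

```text
time: 6.45
tool_pos: [552.9, 85.0, 321.3]
tcp_rot: [-3.142, 0.0, 1.384]
contact_force: [0.1, -0.1, -6.0]
grip_width: 16.9
finger_force: 29.9
```

Emit:
arm_command(gripper=[10,10,10,10,10], dp=[[0.73,-0.04,0],[0.74,0.01,0],[0.73,0.07,0],[0.73,0.12,0],[0.72,0.17,0]], twist=[-0.82,-0.82,-0.82,-0.82,-0.82])

```text
time: 7.08
tool_pos: [565.6, 176.3, 321.2]
tcp_rot: [-3.141, 0.0, 1.741]
contact_force: [-0.1, 0.3, -4.4]
grip_width: 17.3
finger_force: 29.9
```

Emit:
arm_command(gripper=[10,10,10,10,10], dp=[[0,0,0],[0,0,0],[0,0,0],[0,0,0],[0,0,0]], twist=[0,0,0,0,0])

```text
time: 7.7
tool_pos: [565.6, 174.6, 321.5]
tcp_rot: [3.142, 0.0, 1.736]
contact_force: [1.3, -0.4, -5.3]
grip_width: 16.8
finger_force: 29.9
```

```bash
python3 - <<'E'
from h import *
st()
t=snap('top','t2.png');s=snap('side','s2.png')
a=cv2.resize(cv2.imread('pics/t2.png')[160:230,170:250],None,fx=5,fy=5,interpolation=cv2.INTER_CUBIC)
b=cv2.resize(cv2.imread('pics/s2.png')[140:240,180:260],None,fx=5,fy=5,interpolation=cv2.INTER_CUBIC)
c=np.zeros((500,800,3),np.uint8);c[:350,:400]=a;c[:500,400:]=b
cv2.imwrite('pics/c2.png',c)
E
```

```text
t7.70 [565.6 174.6 321.5] yaw 99.5 F [ 1.3 -0.4 -5.3] M [ 0.09 -0.12 -0.03] w 16.8 f 29.9 q6 0.00
```

View pics/c2.png

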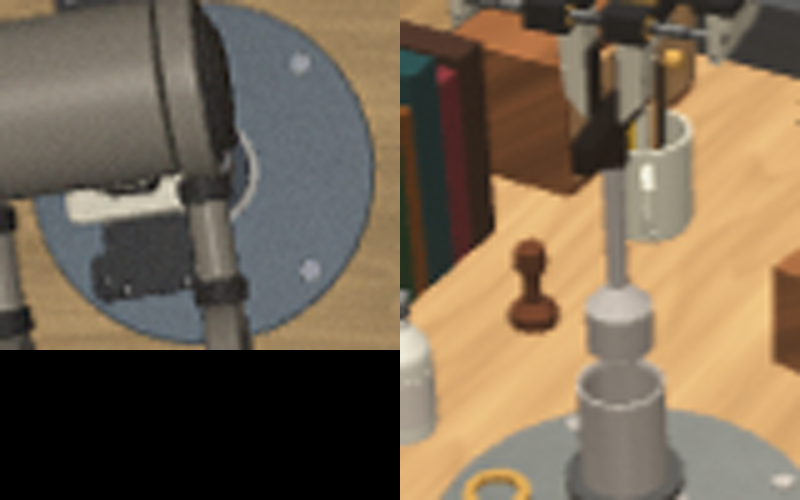

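```bash
python3 - <<'E'
from h import *
S=lambda x,y:(180+(x-400+.5)/5-.5,140+(y+.5)/5-.5)
print(atz('side',S(619.5,343),170.5),atz('side',S(621,383),140))
E
```

```text
[566.1 174.  170.5] [564.2 177.1 140. ]
```

The side view shows the socket mouth at about (619,343) in the crop, directly above the tube mouth at (621,383). I'll make a small correction and lower it gently.

Emit:
arm_command(gripper=[10,10,10,10,10], dp=[[0.04,-0.05,0.35],[0,0,0.35],[0,0,0.3],[0,0,0.2],[0,0,0.15]], twist=[0,0,0,0,0])

```text
time: 8.43
tool_pos: [564.2, 175.7, 287.3]
tcp_rot: [-3.141, 0.0, 1.737]
contact_force: [0.3, -0.5, -5.1]
grip_width: 17.4
finger_force: 29.9
```

Emit:
arm_command(gripper=[10,10,10,10,10], dp=[[0,0,0.08],[0,0,0.08],[0,0,0.08],[0,0,0.06],[0,0,0]], twist=[0,0,0,0,0])

```text
time: 9.05
tool_pos: [564.2, 175.7, 280.1]
tcp_rot: [-3.142, 0.0, 1.737]
contact_force: [0.6, -0.5, -5.9]
grip_width: 16.4
finger_force: 29.9
```

```bash
python3 -c "
from h import *
st()"
```

```text
t9.05 [564.2 175.7 280.1] yaw 99.5 F [ 0.6 -0.5 -5.9] M [ 0.07 -0.16 -0.04] w 16.4 f 29.9 q6 0.01
```

Emit:
arm_command(gripper=[10,10,10,10,10], dp=[[0,0,0.3],[0,0,0.4],[0,0,0.4],[0,0,0.4],[0,0,0.3]], twist=[0,0,0,0,0])

```text
time: 9.68
tool_pos: [564.1, 175.7, 234.2]
tcp_rot: [-3.141, 0.0, 1.737]
contact_force: [0.3, -0.5, -5.6]
grip_width: 17.1
finger_force: 29.9
```

Emit:
arm_command(gripper=[10,10,10,10,10], dp=[[0,0,0.4],[0,0,0.4],[0,0,0.3],[0,0,0.2],[0,0,0.1]], twist=[0,0,0,0,0])

```text
time: 10.3
tool_pos: [564.2, 175.7, 199.9]
tcp_rot: [-3.141, 0.0, 1.737]
contact_force: [-0.0, 0.2, -5.1]
grip_width: 17.1
finger_force: 29.9
```

```bash
python3 -c "
from h import *
st()"
```

```text
t10.30 [564.2 175.7 199.9] yaw 99.5 F [-0.   0.2 -5.1] M [ 0.05 -0.16 -0.  ] w 17.1 f 29.9 q6 0.01
```

Still no contact. I'll ease down to feel the nut at a TCP height of about 186–189.

Emit:
arm_command(gripper=[10,10,10,10,10], dp=[[0,0,0.14],[0,0,0.12],[0,0,0.1],[0,0,0.06],[0,0,0.04]], twist=[0,0,0,0,0])

```text
time: 10.92
tool_pos: [564.2, 175.7, 188.6]
tcp_rot: [3.141, 0.0, 1.737]
contact_force: [0.4, -0.2, -4.2]
grip_width: 17.0
finger_force: 29.9
```

Emit:
arm_command(gripper=[10,10,10,10,10], dp=[[0,0,0.04],[0,0,0.04],[0,0,0],[0,0,0],[0,0,0]], twist=[0,0,0,0,0])

```text
time: 11.55
tool_pos: [564.2, 175.7, 186.6]
tcp_rot: [3.142, 0.0, 1.737]
contact_force: [0.3, -0.6, -6.1]
grip_width: 17.3
finger_force: 29.9
```

```bash
python3 -c "
from h import *
st()"
```

```text
t11.55 [564.2 175.7 186.6] yaw 99.5 F [ 0.3 -0.6 -6.1] M [ 0.03 -0.27 -0.03] w 17.3 f 29.9 q6 0.01
```

Emit:
arm_command(gripper=[10,10,10,10,10], dp=[[0,0,0.04],[0,0,0.04],[0,0,0.02],[0,0,0],[0,0,0]], twist=[0,0,0,0,0])

```text
time: 12.18
tool_pos: [564.5, 175.8, 184.7]
tcp_rot: [3.14, 0.0, 1.737]
contact_force: [0.8, 0.2, 1.2]
grip_width: 17.1
finger_force: 29.9
```

```bash
python3 -c "
from h import *
st()"
```

```text
t12.18 [564.5 175.8 184.7] yaw 99.5 F [0.8 0.2 1.2] M [ 0.01 -0.28  0.01] w 17.1 f 29.9 q6 0.01
```

Emit:
arm_command(gripper=[10,10,10,10,10], dp=[[0,0,0.02],[0,0,0],[0,0,0.01],[0,0,0],[0,0,0]], twist=[0.6,0.6,0.6,0.6,0])

```text
time: 12.8
tool_pos: [563.9, 175.6, 182.7]
tcp_rot: [-3.14, 0.0, 1.528]
contact_force: [0.3, -0.8, -5.3]
grip_width: 17.2
finger_force: 29.9
```

```bash
python3 -c "
from h import *
st()"
```

```text
t12.80 [563.9 175.6 182.7] yaw 87.5 F [ 0.3 -0.8 -5.3] M [ 0.04 -0.4  -0.  ] w 17.2 f 29.9 q6 0.22
```

The contact force vanished after 12° of turn, so the socket appears to have found the flats. I'll ease further down.

Emit:
arm_command(gripper=[10,10,10,10,10], dp=[[0,0,0.04],[0,0,0.06],[0,0,0.04],[0,0,0],[0,0,0]], twist=[0,0,0,0,0])

```text
time: 13.42
tool_pos: [564.1, 175.7, 179.7]
tcp_rot: [-3.141, 0.0, 1.527]
contact_force: [0.8, 0.5, -5.9]
grip_width: 17.3
finger_force: 29.9
```

```bash
python3 -c "
from h import *
st()"
```

```text
t13.43 [564.1 175.7 179.7] yaw 87.5 F [ 0.8  0.5 -5.9] M [ 0.02 -0.35 -0.01] w 17.3 f 29.9 q6 0.22
```

Emit:
arm_command(gripper=[10,10,10,10,10], dp=[[0,0,0.06],[0,0,0.06],[0,0,0.03],[0,0,0],[0,0,0]], twist=[0,0,0,0.8,0.8])

```text
time: 14.05
tool_pos: [564.1, 175.7, 176.0]
tcp_rot: [-3.141, 0.0, 1.385]
contact_force: [1.1, 0.4, -5.7]
grip_width: 17.0
finger_force: 29.9
```

```bash
python3 -c "
from h import *
st()"
```

```text
t14.05 [564.1 175.7 176. ] yaw 79.4 F [ 1.1  0.4 -5.7] M [ 0.02 -0.22  0.  ] w 17.0 f 29.9 q6 0.36
```

Emit:
arm_command(gripper=[10,10,10,10,10], dp=[[0,0,0],[0,0,0],[0,0,0],[0,0,0],[0,0,0]], twist=[0.6,0.6,0.6,0.6,0.6])

```text
time: 14.68
tool_pos: [564.1, 175.7, 176.0]
tcp_rot: [-3.141, 0.0, 1.125]
contact_force: [0.3, 0.5, -4.5]
grip_width: 16.9
finger_force: 30.1
```

```bash
python3 -c "
from h import *
st()"
```

```text
t14.68 [564.1 175.7 176. ] yaw 64.4 F [ 0.3  0.5 -4.5] M [-0.09 -0.31  0.2 ] w 16.9 f 30.1 q6 0.62
```

Mz now reads 0.2 N m, so the nut is turning under its drag torque.

Emit:
arm_command(gripper=[10,10,10,10,10], dp=[[0,0,0],[0,0,0],[0,0,0],[0,0,0],[0,0,0]], twist=[0.6,0.6,0.6,0.5,0.5])

```text
time: 15.3
tool_pos: [564.1, 175.7, 175.9]
tcp_rot: [-3.142, 0.001, 0.881]
contact_force: [0.1, 0.3, -4.8]
grip_width: 17.1
finger_force: 30.1
```

```bash
python3 -c "
from h import *
st()"
```

```text
t15.30 [564.1 175.7 175.9] yaw 50.5 F [ 0.1  0.3 -4.8] M [-0.05 -0.31  0.2 ] w 17.1 f 30.1 q6 0.86
```

Emit:
arm_command(gripper=[10,10,10,10,10], dp=[[0,0,0],[0,0,0],[0,0,0],[0,0,0],[0,0,0]], twist=[0.4,0.4,0.3,0.3,0.2])

```text
time: 15.92
tool_pos: [564.1, 175.7, 175.9]
tcp_rot: [-3.141, 0.0, 0.741]
contact_force: [-0.5, -1.0, -8.7]
grip_width: 17.0
finger_force: 30.1
```

```bash
python3 -c "
from h import *
st()"
```

```text
t15.93 [564.1 175.7 175.9] yaw 42.4 F [-0.5 -1.  -8.7] M [-0.1  -0.22  0.23] w 17.0 f 30.1 q6 1.00
```

Emit:
arm_command(gripper=[10,10,10,10,10], dp=[[0,0,0],[0,0,0],[0,0,0],[0,0,0],[0,0,0]], twist=[0.4,0.4,0.3,0.3,0.2])

```text
time: 16.55
tool_pos: [564.1, 175.7, 175.9]
tcp_rot: [-3.142, 0.0, 0.601]
contact_force: [0.8, 0.1, -9.7]
grip_width: 17.4
finger_force: 30.1
```

```bash
python3 -c "
from h import *
st()"
```

```text
t16.55 [564.1 175.7 175.9] yaw 34.4 F [ 0.8  0.1 -9.7] M [-0.1  -0.2   0.17] w 17.4 f 30.1 q6 1.14
```

Emit:
arm_command(gripper=[10,10,10,10,10], dp=[[0,0,0.01],[0,0,0],[0,0,0],[0,0,0],[0,0,0]], twist=[0.4,0.4,0.3,0.3,0.2])

```text
time: 17.18
tool_pos: [564.2, 175.7, 175.9]
tcp_rot: [3.142, -0.0, 0.461]
contact_force: [0.4, -0.3, -9.7]
grip_width: 17.5
finger_force: 30.1
```

```bash
python3 -c "
from h import *
st()"
```

```text
t17.18 [564.2 175.7 175.9] yaw 26.4 F [ 0.4 -0.3 -9.7] M [-0.11 -0.12  0.21] w 17.5 f 30.1 q6 1.28
```

Emit:
arm_command(gripper=[10,10,10,10,10], dp=[[0,0,0.01],[0,0,0],[0,0,0],[0,0,0],[0,0,0]], twist=[0.4,0.4,0.3,0.3,0.2])

```text
time: 17.8
tool_pos: [564.3, 175.7, 175.8]
tcp_rot: [3.141, -0.0, 0.322]
contact_force: [0.5, -0.6, -6.7]
grip_width: 17.1
finger_force: 30.4
```

```bash
python3 -c "
from h import *
st()"
```

```text
t17.80 [564.3 175.7 175.8] yaw 18.4 F [ 0.5 -0.6 -6.7] M [ 0.02 -0.06  0.38] w 17.1 f 30.4 q6 1.42
```

Mz has risen to 0.38, so the washer is being met. I'll turn a little more to snug it.

Emit:
arm_command(gripper=[10,10,10,10,10], dp=[[0,0,0],[0,0,0],[0,0,0],[0,0,0],[0,0,0]], twist=[0.2,0.2,0.2,0,0])

```text
time: 18.42
tool_pos: [564.3, 175.8, 175.8]
tcp_rot: [3.141, -0.0, 0.271]
contact_force: [-0.6, -0.7, -5.9]
grip_width: 17.0
finger_force: 31.2
```

```bash
python3 -c "
from h import *
st();st()"
```

```text
t18.43 [564.3 175.8 175.8] yaw 15.5 F [-0.6 -0.7 -5.9] M [-0.06  0.04  0.61] w 17.0 f 31.2 q6 1.47
t18.43 [564.3 175.8 175.8] yaw 15.5 F [-0.6 -0.7 -5.9] M [-0.06  0.04  0.61] w 17.0 f 31.2 q6 1.47
```

The torque is 0.61 N m, three times the drag and still rising steadily, so the nut is snug. I'll back off half the play to unload the socket, then draw it out.

Emit:
arm_command(gripper=[10,10,10,10,10], dp=[[0,0,0],[0,0,0],[0,0,0],[0,0,-0.03],[0,0,-0.05]], twist=[-0.5,-0.5,-0.5,0,0])

```text
time: 19.05
tool_pos: [564.1, 175.6, 177.5]
tcp_rot: [3.142, 0.0, 0.4]
contact_force: [0.3, -0.9, -6.4]
grip_width: 17.2
finger_force: 29.9
```

```bash
python3 -c "
from h import *
st()"
```

```text
t19.05 [564.1 175.6 177.5] yaw 22.9 F [ 0.3 -0.9 -6.4] M [-0.09 -0.15  0.01] w 17.2 f 29.9 q6 1.34
```

Emit:
arm_command(gripper=[10,10,10,10,10], dp=[[0,0,-0.1],[0,0,-0.25],[0,0,-0.5],[0,0,-0.7],[0,0,-0.8]], twist=[0,0,0,0,0])

```text
time: 19.68
tool_pos: [564.2, 175.8, 237.8]
tcp_rot: [3.142, -0.001, 0.401]
contact_force: [0.3, 1.2, -4.5]
grip_width: 17.0
finger_force: 29.9
```

Emit:
arm_command(gripper=[10,10,10,10,10], dp=[[0,0,-0.8],[0,0,-0.8],[0,0,-0.8],[0,0,-0.7],[0,0,-0.5]], twist=[0,0,0,0,0])

```text
time: 20.3
tool_pos: [564.3, 175.8, 328.3]
tcp_rot: [3.141, -0.002, 0.402]
contact_force: [0.3, 0.1, -6.2]
grip_width: 16.9
finger_force: 29.9
```

```bash
python3 -c "
from h import *
st(); plan([528,-97.7,321],2.5,15)"
```

```text
t20.30 [564.3 175.8 328.3] yaw 23.0 F [ 0.3  0.1 -6.2] M [ 0.02  0.01 -0.06] w 16.9 f 29.9 q6 1.34
0 [-0.37, 0.63, 0.02] 0.27
1 [-0.36, 0.64, 0.02] 0.27
2 [-0.34, 0.65, 0.02] 0.27
3 [-0.33, 0.66, 0.02] 0.27
4 [-0.31, 0.67, 0.02] 0.27
5 [-0.3, 0.67, 0.02] 0.27
6 [-0.28, 0.68, 0.02] 0.27
7 [-0.26, 0.69, 0.02] 0.27
8 [-0.25, 0.69, 0.02] 0.27
9 [-0.23, 0.7, 0.02] 0.27
10 [-0.21, 0.7, 0.02] 0.27
11 [-0.2, 0.71, 0.02] 0.27
12 [-0.18, 0.71, 0.02] 0.27
13 [-0.16, 0.72, 0.02] 0.27
14 [-0.15, 0.72, 0.02] 0.27
```

Emit:
arm_command(gripper=[10,10,10,10,10], dp=[[-0.37,0.63,0.02],[-0.36,0.64,0.02],[-0.34,0.65,0.02],[-0.33,0.66,0.02],[-0.31,0.67,0.02]], twist=[0.27,0.27,0.27,0.27,0.27])

```text
time: 20.92
tool_pos: [552.0, 83.1, 323.7]
tcp_rot: [3.142, 0.0, 0.282]
contact_force: [-0.2, -0.7, -6.1]
grip_width: 17.2
finger_force: 29.9
```

Emit:
arm_command(gripper=[10,10,10,10,10], dp=[[-0.3,0.67,0.02],[-0.28,0.68,0.02],[-0.26,0.69,0.02],[-0.25,0.69,0.02],[-0.23,0.7,0.02]], twist=[0.27,0.27,0.27,0.27,0.27])

```text
time: 21.55
tool_pos: [540.1, -7.7, 321.4]
tcp_rot: [3.141, -0.0, 0.164]
contact_force: [0.3, 0.4, -5.1]
grip_width: 17.0
finger_force: 29.9
```

Emit:
arm_command(gripper=[10,10,10,10,10], dp=[[-0.21,0.7,0.02],[-0.2,0.71,0.02],[-0.18,0.71,0.02],[-0.16,0.72,0.02],[-0.15,0.72,0.02]], twist=[0.27,0.27,0.27,0.27,0.27])

```text
time: 22.18
tool_pos: [528.3, -98.8, 318.9]
tcp_rot: [3.142, -0.0, 0.047]
contact_force: [-0.1, 0.5, -4.8]
grip_width: 17.1
finger_force: 29.9
```

Emit:
arm_command(gripper=[10,10,10,10,10], dp=[[0,0,0.3],[0,0,0.6],[0,0,0.6],[0,0,0.4],[0,0,0.1]], twist=[0,0,0,0,0])

```text
time: 22.8
tool_pos: [528.3, -97.2, 268.2]
tcp_rot: [-3.141, 0.001, 0.048]
contact_force: [-0.6, -0.8, -5.2]
grip_width: 17.3
finger_force: 29.9
```

```bash
python3 - <<'E'
from h import *
st(); plan([528.2,-97.8,246],2.5,1)
snap('side','s3.png')
b=cv2.resize(cv2.imread('pics/s3.png')[110:220,180:320],None,fx=5,fy=5,interpolation=cv2.INTER_CUBIC)
cv2.imwrite('pics/c3.png',b)
E
```

```text
t22.80 [528.3 -97.2 268.2] yaw 2.8 F [-0.6 -0.8 -5.2] M [0.03 0.08 0.01] w 17.3 f 29.9 q6 1.20
0 [-0.0, 0.02, 0.89] 0.06
```

View pics/c3.png

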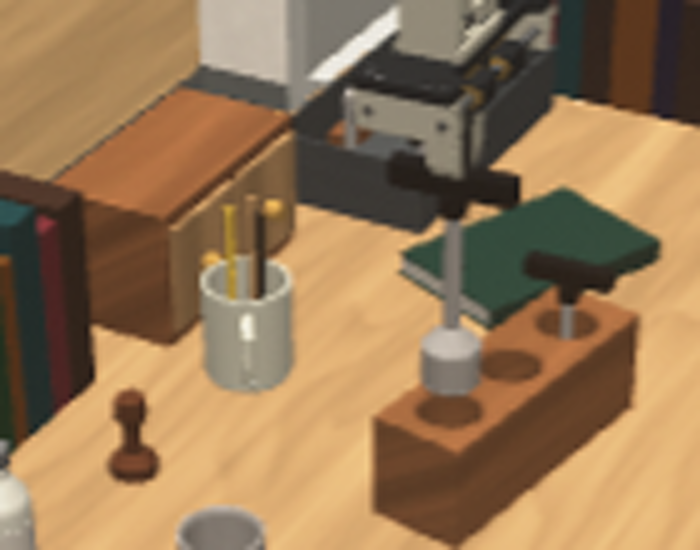

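The socket at (450,378) hangs right above the empty end hole at (449,410). I'll lower it gently.

Emit:
arm_command(gripper=[10,10,10,10,10], dp=[[0,0.02,0.4],[0,0,0.4],[0,0,0.25],[0,0,0.2],[0,0,0.2]], twist=[0,0,0,0,0])

```text
time: 23.48
tool_pos: [528.6, -98.1, 232.4]
tcp_rot: [3.141, -0.0, 0.048]
contact_force: [-0.0, 0.1, -5.2]
grip_width: 17.4
finger_force: 29.9
```

```bash
python3 -c "
from h import *
st()"
```

```text
t23.48 [528.6 -98.1 232.4] yaw 2.8 F [-0.   0.1 -5.2] M [0.   0.02 0.02] w 17.4 f 29.9 q6 1.20
```

In the hole without contact. Next down to about 166, then slowly to the floor of the hole.

Emit:
arm_command(gripper=[10,10,10,10,10], dp=[[0,0,0.5],[0,0,0.6],[0,0,0.6],[0,0,0.5],[0,0,0.35]], twist=[0,0,0,0,0])

```text
time: 24.1
tool_pos: [528.3, -98.0, 167.8]
tcp_rot: [-3.141, 0.001, 0.048]
contact_force: [-0.4, -0.4, -5.1]
grip_width: 17.0
finger_force: 29.9
```

Emit:
arm_command(gripper=[10,10,10,10,10], dp=[[0,0,0.06],[0,0,0.04],[0,0,0.03],[0,0,0],[0,0,0]], twist=[0,0,0,0,0])

```text
time: 24.72
tool_pos: [528.6, -98.1, 165.9]
tcp_rot: [3.141, -0.0, 0.048]
contact_force: [-0.3, -0.3, -6.3]
grip_width: 17.2
finger_force: 29.9
```

```bash
python3 -c "
from h import *
st()"
```

```text
t24.73 [528.6 -98.1 165.9] yaw 2.8 F [-0.3 -0.3 -6.3] M [0.03 0.02 0.02] w 17.2 f 29.9 q6 1.20
```

Emit:
arm_command(gripper=[10,10,10,10,10], dp=[[0,0,0.05],[0,0,0.05],[0,0,0.05],[0,0,0.03],[0,0,0]], twist=[0,0,0,0,0])

```text
time: 25.35
tool_pos: [528.9, -98.2, 161.7]
tcp_rot: [3.141, -0.001, 0.048]
contact_force: [-0.8, 1.0, 0.3]
grip_width: 17.4
finger_force: 29.9
```

```bash
python3 -c "
from h import *
st()"
```

```text
t25.35 [528.9 -98.2 161.7] yaw 2.8 F [-0.8  1.   0.3] M [ 0.08  0.   -0.01] w 17.4 f 29.9 q6 1.20
```

The weight has come off, so the wrench stands on the hole's floor. I'll open and rise.

Emit:
arm_command(gripper=[30,60,60,60,60], dp=[[0,0,0],[0,0,0],[0,0,0],[0,0,0],[0,0,0]], twist=[0,0,0,0,0])

```text
time: 25.98
tool_pos: [528.5, -98.1, 161.2]
tcp_rot: [3.141, -0.0, 0.048]
contact_force: [-0.2, -0.2, -0.3]
grip_width: 59.0
finger_force: 0.0
```

Emit:
arm_command(gripper=[60,60,60,60,60], dp=[[0,0,-0.3],[0,0,-0.8],[0,0,-0.9],[0,0,-0.9],[0,0,-0.9]], twist=[0,0,0,0,0])

```text
time: 26.6
tool_pos: [528.5, -98.1, 257.5]
tcp_rot: [3.141, -0.001, 0.048]
contact_force: [0.8, -0.4, -0.0]
grip_width: 59.9
finger_force: 0.0
```

```bash
python3 - <<'E'
from h import *
st()
snap('side','s4.png')
b=cv2.resize(cv2.imread('pics/s4.png')[110:260,160:320],None,fx=4,fy=4,interpolation=cv2.INTER_CUBIC)
cv2.imwrite('pics/c4.png',b)
E
```

```text
t26.60 [528.5 -98.1 257.5] yaw 2.8 F [ 0.8 -0.4 -0. ] M [0.01 0.01 0.01] w 59.9 f 0.0 q6 1.20
```

View pics/c4.png

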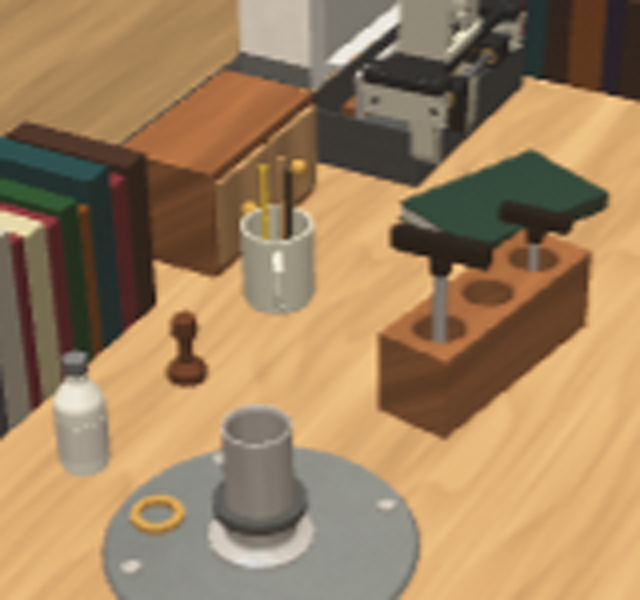

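The wrench stands upright in its end hole with its handle at (440,245). The slim wrench, ring and the other things in this crop are undisturbed, and the gripper is clear.

```bash
python3 -c "
from plant import *
print(close_job())"
```

```text
the job is handed in; nothing more can be done
None
```

The nut is turned home and snug, judged by torque (it rose from about 0.2 N m of drag to 0.61 N m at the washer), the wrench is back upright in its original end hole of the tool block, and the job was handed in at about 27 s.

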